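Put the key away in the key cabinet

TASK

Put the red-tagged key away: open the glazed door of the key cabinet, hang the key by the eye of its tag on the red hook at the back, under the low roof, and let go so that it hangs straight down. Then shut the door fully and drop the latch bar across it. Leave the other two keys on their hooks and the things on the bench where they are.

Things in the scene. Friction and masses are not known exactly. Their poses are not given: they have to be found in the camera images.
- key_cabinet: Grey steel key cabinet on the bench, 260 wide (y) x 130 deep (x) x 249 mm high. Origin: centre of its underside; +x points to its back, +y left, +z up. Walls 4 mm; open front at x=-65, back liner x=+60, inner sides y=+-126, floor z=12, roof underside z=245 mm (roof covers the whole depth). Three hooks on the back at y=-44, 0, +44; which colour is where changes.
- key_door (a joint): Angle (rad) of the glazed door: 0 shut, grows as its free right (-y) edge swings out to the robot and round to the left, stop 2.7. Starts ajar, stays where left (friction 0.05 N m, no spring). 255 wide, 232 high, 6 mm thick, z=12 to 244 mm, 0.35 kg, grey frame, clear pane; shut, its outer face is at cabinet x=-72 mm. A hand needs it beyond about 2.2.
- door_hinge (a point): On the door's vertical hinge axis, at its left edge, at half height (cabinet frame: x=-69, y=+130, z=128 mm).
- door_edge (a point): Middle of the door's free edge, 255 mm from the hinge axis, at half height; a small aluminium pull, 50 mm high, stands 14 mm off the outer face beside it, from z=87 to z=137 mm.
- latch_bar (a joint): Angle (rad) of the steel latch bar, 30 g: at 0 (start) it stands up leaning 13 degrees outward (right) and stays so; grows as it tips left; past 0.25 it falls by itself to its stop at 1.80, level across the front of the shut door, 3 mm clear. Pivot on an ear right of the door, cabinet x=-78, y=-148, z=173 mm; reaches 60 mm from the pivot, 11 mm wide, 6 mm thick.
- latch_knob (a point): Centre of the black knob (13 mm thick, 16 mm long, pointing forward) near the end of the latch bar, 54 mm from its pivot, 10 mm in front of the middle of the bar; bar up, it is at about cabinet x=-88, y=-160, z=226 mm.
- key_red: The key to put away: brass key riveted in a stiff red plastic tag, loose, 25 to 50 g, 178 mm long, lying flat on the bench. Origin: underside; +x along the tag to the eye, +z up. Tag 32 wide, 8 mm thick, x=-55 to +57 mm; round eye centred at x=+70 (outside 34, hole 20 mm); ribbed thumb grip, 14 mm thick, x=-55 to -28; key blade 8.5 x 3 mm from x=-55 to -91 mm.
- eye_red (a point): Centre of the hole in the red tag's eye (x=+70, z=+4 mm on key_red).
- hook_red: Red hook: 5 mm wire, red boss, 7 mm red tip bead, red strip on the liner below. Origin: its bend; axes as the cabinet. From the boss (x=+18 mm) the stem runs level to the bend, then rises 12 and comes 12 mm forward (45 degrees) to the bead. The bend is 195 mm above the bench, 100 mm behind the front plane, 50 mm below the roof. The only hook free at the start.
- seat_red (a point): Middle of the red hook's level stem, 9 mm behind the bend.
- seat_blue (a point): Middle of the blue hook's level stem.
- seat_yellow (a point): Middle of the yellow hook's level stem.
- eye_blue (a point): Eye centre of the blue-tagged key (same size as the red one), hanging on the blue hook; to be left hanging.
- eye_yellow (a point): Eye centre of the yellow-tagged key (same size as the red one), hanging on the yellow hook; to be left hanging.
- elec_tape: Black roll of tape lying flat on the bench, 62 mm across, 19 mm high; origin centre of its underside. Leave alone.
- tape_measure: Yellow and black tape measure standing on the bench, 39 x 82 x 64 mm high; origin centre of its underside. Leave alone.
- screwdriver: Blue-handled screwdriver lying on the bench along its y axis, 160 mm long, 21 mm thick; origin centre of its underside. Leave alone.

How it is judged:
By the outcome, as a careful person would: the job done as asked, in the order asked, and still so for the second after the job is handed in, with the robot touching nothing.
It also fails if it takes over 72 s, if anything falls off the work surface, if the arm or the gripper's body presses on something with over 40 N, if the wrist force passes 120 N, or if a joint passes its speed limit or range.

ROBOT

A 6-joint arm with a two-finger parallel gripper is mounted at the origin on a cart in front of the work surface, level with it; the furniture and walls round the work are solid. World frame = base frame: x ahead of the robot, y to its left, z up, the work surface at z = 0. Lengths are in m, angles in rad, forces in N, time in s.
With the tool pointing down it reaches from about 0.4 to 0.825 m from the base axis. Payload 7 kg.
Tool frame: the origin (TCP) lies at the very end of the fingers, on their centre line; the grasp point (between the pads) lies arm.hold_point_z behind it (arm.hold_point_z is the distance from the TCP to the grasp point, in m); z points along the fingers, y is the line along which they close (so a half turn about z gives the same grasp; the last joint's range is limited). The gripper opens to 88 mm and grips with 3 to 60 N. Pads are 19 mm wide; open, the fingers measure 130 mm over their backs; the gripper's body (78 mm by 193 mm) begins 47 mm behind the grasp point.
Start: joints at [-0.921, 0.359, 0.012, 0, -1.224, -0.288], TCP at [0.239, -0.631, 0.227] pointing down, gripper open.
Joint ranges: [-3.07, 3.07], [-1.43, 2.12], [-1.02, 1.25], [-3.03, 1.67], [-3.05, -0], [-3.03, 3.03]. Speed limits (rad/s): [2.39, 2.39, 3.01, 3.14, 3.14, 3.14].

INTERFACE

Orientations are given as [roll, pitch, yaw] about the fixed x, y, z axes, in that order (R = Rz(yaw) Ry(pitch) Rx(roll)).
In Python, from station import arm, cams, get_state gives the robot as it stands (arm), with the cameras (cams) and the readings as plain functions.
- The arm moves only by the shell command python3 nudge.py FILE [FORCE], which reads ROWS from the file FILE. ROWS is one flat JSON list of numbers that holds 1 to 20 rows one after another, with no inner brackets; each row has 5 numbers: the finger opening in m, then dx, dy, dz in m, then a turn about the tool's z in rad; each row is the pose to reach, as a shift and turn from the pose commanded when the command began, along the tool's axes at that moment; what a row does not reach only later rows make up. A row lasts 1/12 s, in which the tool goes at most 0.0417 m and 0.125 rad, less where a joint would pass 70% of its speed; a pose out of reach is approached as far as the arm can. The fingers move at their own pace and stop on an object; FORCE is the grip in N (left out, the last holds). Time passes only in rows, so rows that do not move let the fingers close. It prints the time, the measured TCP pose, the force, the opening and the grip force at its end. Input that does not fit is refused with a message, and nothing moves.
- get_state(): the state, without advancing time (a new reading comes with each control period).
- cams.grab_frame(name): name is "scene" or "top" or "wrist"; returns the picture (420x560x3 uint8, red, green, blue); there is no depth.
- cams.camera_params(name): a dict with "fx", "fy", "cx", "cy" (pixels), "T" (4x4, takes a point from camera to world coordinates); the wrist camera has in their place "hand_eye" (4x4, takes a point from camera to tool coordinates, whose origin is the TCP and whose axes are the flange's). Camera axes: x right, y down, z forward; pixel columns grow to the right and rows downward; lengths in m; the calibration is good to about 2 mm. The wrist camera is an equidistant fisheye: a pixel r from the principal point sees the ray r / f radians off the axis. A picture is of the moment at which its call begins: read the wrist's pose just before it. camera_params takes no time and is no camera call.
- arm.job_done(): hands the job in; it is judged then, once.
The state is a dict: "t": time; "q": joint angles; "qd": joint speeds; "joint_efforts": joint torques, N m; "eef_pos": TCP position; "ee_rot": TCP orientation; "force": force on the tool from outside, world axes, zero at the start; "moment": the same for the moment, N m; "width": finger opening in m; "gripper_force": force on a finger pad.
Only numpy, scipy, OpenCV 4.12 (cv2) and the standard library are available. Lean on these libraries where they do the work, as an engineer would, in place of code of your own. Each camera call takes 0.05 s, during which the arm holds its last target. There are 200 camera calls.

## Working session

There is one attempt and no reset: what is moved stays moved. The work goes in short steps, Python scripts to look and compute and a shell command to move; the robot and the scene stay as the last step left them, time stands still between calls to the robot, and variables do not carry over. Pictures are saved under pics/ and viewed, at most 15 in all, crops included, and the job is handed in when it is done.

```bash
ls; mkdir -p pics; python3 - <<'E'
from station import arm, cams, get_state
import cv2,numpy as np
s=get_state();print({k:np.round(v,3).tolist() for k,v in s.items()},arm.hold_point_z)
for n in("scene","top","wrist"):
    f=cams.grab_frame(n);cv2.imwrite(f"pics/{n}0.png",f[:,:,::-1])
    p=cams.camera_params(n);print(n,{k:np.round(v,4).tolist() for k,v in p.items()})
a=[cv2.imread(f"pics/{n}0.png") for n in("scene","top")]
E
```

```text
nudge.py
pics
station.py
{'t': 0.0, 'q': [-0.921, 0.359, 0.011, -0.0, -1.224, -0.288], 'qd': [0.001, 0.0, -0.0, 0.001, -0.0, -0.001], 'joint_efforts': [-0.001, -58.272, 29.306, 6.997, 0.007, -0.0], 'eef_pos': [0.239, -0.631, 0.226], 'ee_rot': [3.14, -0.0, -2.78], 'force': [0.669, 0.019, 0.1], 'moment': [-0.001, -0.004, -0.02], 'gripper_force': 0.0, 'width': 0.088} 0.0188
scene {'fx': 436.1153, 'fy': 436.1153, 'cx': 285.5633, 'cy': 213.1289, 'T': [[0.6472, -0.3359, 0.6844, -0.2418], [-0.7623, -0.2801, 0.5834, -0.8037], [-0.0043, -0.8993, -0.4373, 0.6514], [0.0, 0.0, 0.0, 1.0]]}
top {'fx': 428.3427, 'fy': 428.3427, 'cx': 284.3393, 'cy': 215.0075, 'T': [[0.0086, -0.9936, 0.1125, 0.4294], [-0.9998, -0.0106, -0.0175, -0.1169], [0.0186, -0.1124, -0.9935, 1.3179], [0.0, 0.0, 0.0, 1.0]]}
wrist {'fx': 325.1923, 'fy': 325.1923, 'cx': 278.8441, 'cy': 206.0217, 'hand_eye': [[0.0001, -0.9576, -0.2881, 0.0771], [1.0, 0.0004, -0.0013, -0.0005], [0.0013, -0.2881, 0.9576, -0.1586], [0.0, 0.0, 0.0, 1.0]]}
```

View pics/scene0.png

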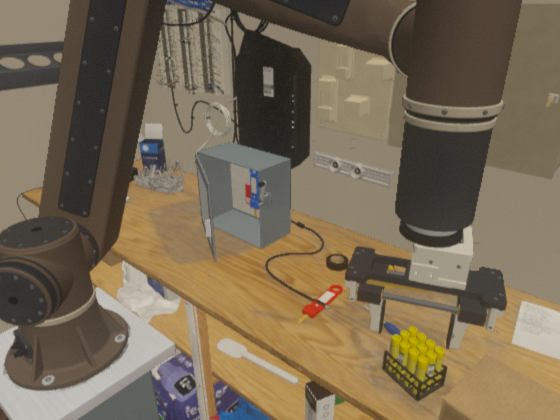

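View pics/top0.png

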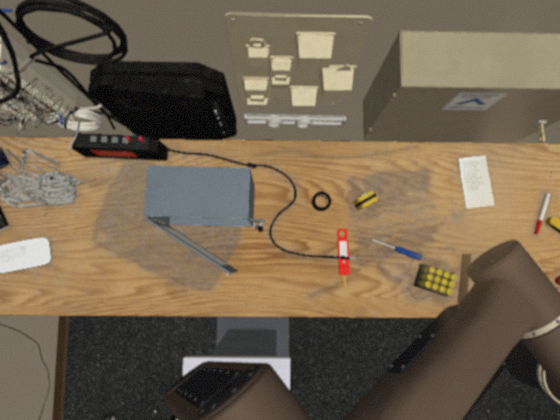

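The scene view shows the cabinet with its door ajar (door edge ~ (212,258)) and the red key at ~(323,300). In the top view the cabinet roof spans (147–253, 168–225), the door's free edge is at ~(233,270), and the key is at ~(343,250) with its eye up at ~(343,234) and its blade down.

```bash
cat > h.py <<'E'
from station import arm, cams, get_state
import cv2,numpy as np
from scipy.spatial.transform import Rotation as R
def plane(n,uv,z):
    p=cams.camera_params(n);T=np.array(p["T"])
    d=T[:3,:3]@np.array([(uv[0]-p["cx"])/p["fx"],(uv[1]-p["cy"])/p["fy"],1.]);o=T[:3,3]
    return o+d*(z-o[2])/d[2]
def proj(n,X):
    p=cams.camera_params(n);T=np.array(p["T"]);c=T[:3,:3].T@(np.array(X)-T[:3,3])
    return np.array([p["fx"]*c[0]/c[2]+p["cx"],p["fy"]*c[1]/c[2]+p["cy"]])
def ray(n,uv):
    p=cams.camera_params(n);T=np.array(p["T"])
    d=T[:3,:3]@np.array([(uv[0]-p["cx"])/p["fx"],(uv[1]-p["cy"])/p["fy"],1.]);return T[:3,3],d/np.linalg.norm(d)
def wray(uv,pos,rpy):
    p=cams.camera_params("wrist");H=np.array(p["hand_eye"]);v=np.array([(uv[0]-p["cx"])/p["fx"],(uv[1]-p["cy"])/p["fy"]]);r=np.linalg.norm(v)
    c=np.r_[v/max(r,1e-9)*np.sin(r),np.cos(r)];W=R.from_euler("xyz",rpy).as_matrix()
    return W@H[:3,3]+pos,W@H[:3,:3]@c
def wproj(X,pos,rpy):
    p=cams.camera_params("wrist");H=np.array(p["hand_eye"]);W=R.from_euler("xyz",rpy).as_matrix()
    c=H[:3,:3].T@(W.T@(np.array(X)-pos)-H[:3,3]);th=np.arctan2(np.hypot(c[0],c[1]),c[2]);u=c[:2]/np.hypot(c[0],c[1])*th
    return np.array([p["fx"]*u[0]+p["cx"],p["fy"]*u[1]+p["cy"]])
def meet(a,b):
    (o1,d1),(o2,d2)=a,b;M=np.stack([d1,-d2],1);t=np.linalg.lstsq(M,o2-o1,rcond=None)[0]
    p,q=o1+d1*t[0],o2+d2*t[1];return (p+q)/2,np.linalg.norm(p-q)
def redmask(f):
    h=cv2.cvtColor(f,cv2.COLOR_RGB2HSV);return (((h[...,0]<8)|(h[...,0]>172))&(h[...,1]>150)&(h[...,2]>80)).astype(np.uint8)
def st():
    s=get_state();return np.array(s["eef_pos"]),np.array(s["ee_rot"]),s
E
python3 - <<'E'
from h import *
t=cv2.imread("pics/top0.png");s=cv2.imread("pics/scene0.png")
a=cv2.resize(t[150:300,130:380],None,fx=3.2,fy=3.2,interpolation=cv2.INTER_CUBIC)
cv2.imwrite("pics/topc.png",a)
cv2.imwrite("pics/scenec.png",cv2.resize(s[130:330,185:385],None,fx=3,fy=3,interpolation=cv2.INTER_CUBIC))
m=redmask(t[:,:,::-1]);m[:200]=0;m[300:]=0;m[:,:320]=0;m[:,380:]=0
ys,xs=np.nonzero(m);print(len(xs),xs.min(),xs.max(),ys.min(),ys.max())
P=np.array([plane("top",(x,y),.006)[:2] for x,y in zip(xs,ys)])
c,sz,an=cv2.minAreaRect(P.astype(np.float32)*1000);print("rect mm",c,sz,an)
# axis
w,v=np.linalg.eigh(np.cov(P.T));print(v[:,1])
E
```

```text
278 337 349 229 274
rect mm (467.8180847167969, -320.18341064453125) (138.1916961669922, 32.800743103027344) 2.7211391925811768
[-0.99875093 -0.04996585]
```

View pics/topc.png

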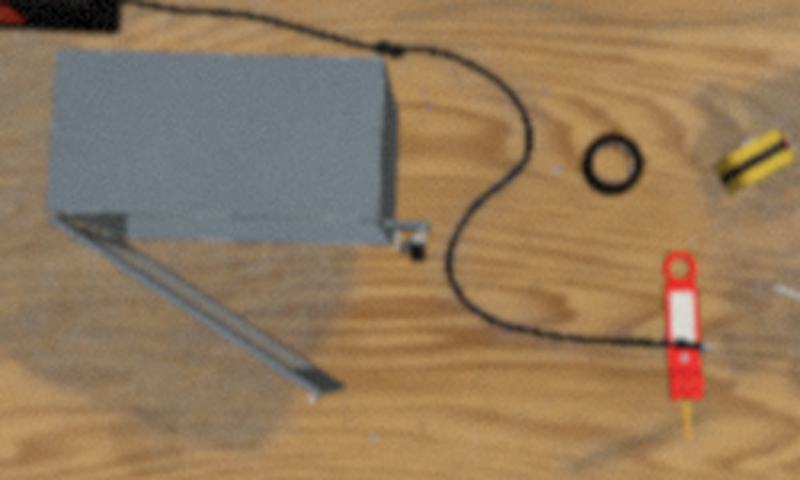

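View pics/scenec.png

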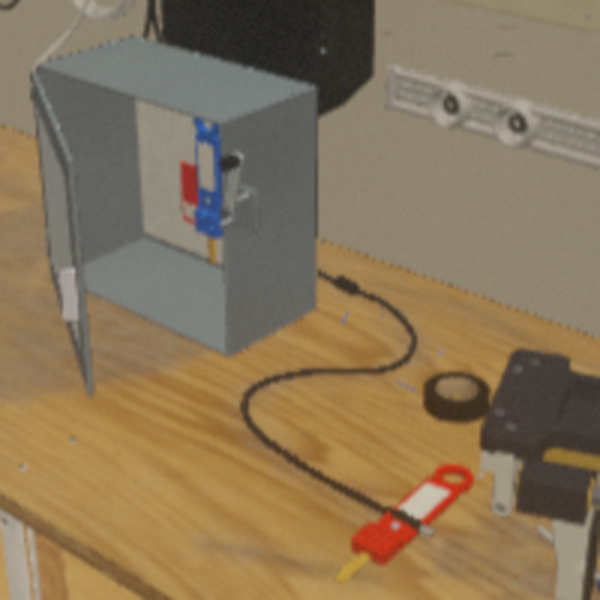

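The crops show the roof corners at crop pixels (60,52), (383,58), (50,211), (385,221), the door line from (60,215) to (340,385), and the knob at (417,252). The blue key hangs right of the red strip, and the key's eye is at (680,267).

```bash
cat >> h.py <<'E'
def C2W(cab,X):
    c,s=np.cos(cab[2]),np.sin(cab[2]);X=np.asarray(X,float);return np.array([cab[0]+c*X[0]-s*X[1],cab[1]+s*X[0]+c*X[1],X[2]])
E
python3 - <<'E'
from h import *
from scipy.optimize import least_squares
tc=lambda u:np.array(u)/3.2+[130,150]; sc=lambda u:np.array(u)/3+[185,130]
for u in [(60,52),(383,58),(50,211),(385,221)]: print(plane("top",tc(u),.249).round(3))
obs=[("top",tc((60,52)),(.065,.13,.249)),("top",tc((383,58)),(.065,-.13,.249)),("top",tc((50,211)),(-.065,.13,.249)),
("scene",sc((138,38)),(.065,.13,.249)),("scene",sc((316,88)),(.065,-.13,.249)),("scene",sc((228,125)),(-.065,-.13,.249)),("scene",sc((230,355)),(-.065,-.13,0)),("scene",sc((316,305)),(.065,-.13,0)),
("top",tc((417,252)),(-.096,-.160,.226)),("scene",sc((230,163)),(-.096,-.160,.226))]
f=lambda c:np.concatenate([proj(n,C2W(c,X))-u for n,u,X in obs])
r=least_squares(f,[.62,.2,0.],loss="soft_l1");print(r.x,r.fun.reshape(-1,2).round(1).tolist())
c=r.x
# door edge: bottom/top of free edge
h=C2W(c,(-.069,.13,.244))
for u,z in((340,385),.244),((312,392),.244): 
    e=plane("top",tc(u),z)-h; print("door",np.linalg.norm(e[:2]), )
    a=np.arctan2(*(e[:2][::-1]))-c[2]; print("angle from -y", (-np.pi/2-a))
for ang in np.arange(.4,1.4,.1):
    d=C2W(c,(-.069-.255*np.sin(ang),.13-.255*np.cos(ang),.244));b=d.copy();b[2]=.012
    print(round(ang,1),((proj("top",d)-[130,150])*3.2).round(),((proj("top",b)-[130,150])*3.2).round(),((proj("scene",d)-[185,130])*3).round(),((proj("scene",b)-[185,130])*3).round())
for y in(-.044,0,.044):
    print(y,((proj("scene",C2W(c,(.035,y,.195)))-[185,130])*3).round(),((proj("scene",C2W(c,(.06,y,.13)))-[185,130])*3).round())
print("eye",plane("top",tc((680,267)),.006),"blade tip",plane("top",tc((688,437)),.004))
E
```

```text
[0.671 0.208 0.249]
[ 0.669 -0.047  0.249]
[0.544 0.21  0.249]
[ 0.539 -0.051  0.249]
[ 0.60811103  0.08217664 -0.00143473] [[-1.5, -0.9], [0.5, -1.4], [-0.8, 0.5], [-1.8, -1.4], [1.4, -1.3], [-0.6, -1.4], [1.2, 3.0], [1.2, 3.1], [1.0, 2.1], [-0.8, 0.2]]
door 0.2630433141161777
angle from -y 0.5052970078674957
door 0.2473804730257002
angle from -y 0.5672458366507827
0.4 [347. 349.] [368. 351.] [120. 153.] [136. 388.]
0.5 [332. 378.] [356. 376.] [ 91. 157.] [110. 394.]
0.6 [314. 406.] [342. 399.] [ 60. 161.] [ 82. 399.]
0.7 [293. 433.] [325. 420.] [ 29. 164.] [ 53. 402.]
0.8 [270. 457.] [306. 440.] [ -3. 165.] [ 25. 404.]
0.9 [244. 479.] [285. 458.] [-34. 166.] [ -4. 405.]
1.0 [217. 498.] [262. 474.] [-64. 165.] [-32. 403.]
1.1 [187. 515.] [238. 488.] [-93. 163.] [-58. 401.]
1.2 [156. 529.] [213. 499.] [-120.  159.] [-83. 396.]
1.3 [124. 539.] [186. 507.] [-145.  155.] [-106.  391.]
-0.044 [234. 126.] [252. 179.]
0 [202. 116.] [221. 168.]
0.044 [171. 107.] [191. 158.]
eye [ 0.52287261 -0.31950288  0.006     ] blade tip [ 0.36142474 -0.32633805  0.004     ]
```

```bash
cat >> h.py <<'E'
def d(X,yaw):
    p,r,s=st();W=R.from_euler("xyz",r).as_matrix();print("tool delta",(W.T@(np.array(X)-p)).round(4),"turn",round((r[2]-yaw+np.pi)%(2*np.pi)-np.pi,4))
E
python3 -c "
from h import *
d((.45,.03,.35),np.pi)"
```

```text
tool delta [-0.4314  0.5436 -0.1235] turn 0.3617
```

```bash
echo '[0.0, 0, 0, -0.1235, 0, 0, 0, 0, -0.1235, 0, 0, 0, 0, -0.1235, 0, 0, -0.431, 0.544, -0.1235, 0.3617, 0, -0.431, 0.544, -0.1235, 0.3617, 0, -0.431, 0.544, -0.1235, 0.3617, 0, -0.431, 0.544, -0.1235, 0.3617, 0, -0.431, 0.544, -0.1235, 0.3617, 0, -0.431, 0.544, -0.1235, 0.3617, 0, -0.431, 0.544, -0.1235, 0.3617, 0, -0.431, 0.544, -0.1235, 0.3617, 0, -0.431, 0.544, -0.1235, 0.3617, 0, -0.431, 0.544, -0.1235, 0.3617, 0, -0.431, 0.544, -0.1235, 0.3617, 0, -0.431, 0.544, -0.1235, 0.3617, 0, -0.431, 0.544, -0.1235, 0.3617, 0, -0.431, 0.544, -0.1235, 0.3617, 0, -0.431, 0.544, -0.1235, 0.3617, 0, -0.431, 0.544, -0.1235, 0.3617, 0, -0.431, 0.544, -0.1235, 0.3617]' > next.json && python3 nudge.py next.json 20
python3 - <<'E'
from h import *
p,r,s=st();print(p,r,s['t']);np.savez("w1.npz",p=p,r=r)
f=cams.grab_frame("wrist");cv2.imwrite("pics/w1.png",f[:,:,::-1])
E
```

```text
t: 1.82
eef_pos: [0.4497, 0.0332, 0.35]
ee_rot: [3.141, 0.0, -3.14]
force: [0.4, -0.8, -0.1]
width: 0.0007
gripper_force: 0.0
[0.44971676 0.03316771 0.35001432] [ 3.14104747e+00  3.12161913e-04 -3.13990515e+00] 1.8167
```

View pics/w1.png

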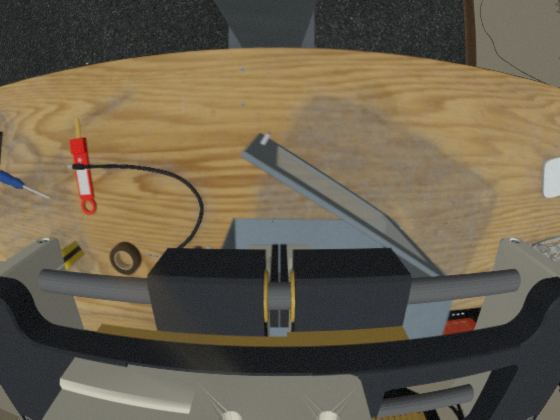

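The wrist view shows the door edge at (245,155) and the key's eye at (89,206); the cabinet's interior is behind the fingers. Now I'll work out the door-opening arc.

```bash
python3 - <<'E'
from h import *
z=np.load("w1.npz")
o,dv=wray((89,206),z['p'],z['r']);print("eye wrist",o+dv*(.006-o[2])/dv[2])
print(wproj((.4015,-.0026,.244),z['p'],z['r']))
H=np.array([.539,.212]);P0=np.array([.48,.033])
for th in np.arange(.6,2.61,.2):
    P=H+.15*np.array([-np.sin(th),-np.cos(th)])+.02*np.array([np.cos(th),-np.sin(th)])
    print(round(th,1),P.round(3),"tool",(-(P-P0)[0]).round(3),(P-P0)[1].round(3),round(np.hypot(*P),3))
E
echo '[0, -0.03, 0, 0, 0, 0, -0.03, 0, 0.04, 0, 0, -0.03, 0, 0.08, 0, 0, -0.03, 0, 0.12, 0, 0, -0.03, 0, 0.16, 0, 0, -0.03, 0, 0.16, 0, 0, -0.03, 0, 0.16, 0]' > next.json && python3 nudge.py next.json
```

```text
eye wrist [ 0.52498184 -0.31426949  0.006     ]
[235.7648971  146.26900455]
0.6 [0.471 0.077] tool 0.009 0.044 0.477
0.8 [0.445 0.093] tool 0.035 0.06 0.455
1.0 [0.424 0.114] tool 0.056 0.081 0.439
1.2 [0.406 0.139] tool 0.074 0.106 0.43
1.4 [0.395 0.167] tool 0.085 0.134 0.428
1.6 [0.388 0.196] tool 0.092 0.163 0.435
1.8 [0.388 0.227] tool 0.092 0.194 0.45
2.0 [0.394 0.256] tool 0.086 0.223 0.47
2.2 [0.406 0.284] tool 0.074 0.251 0.495
2.4 [0.423 0.309] tool 0.057 0.276 0.524
2.6 [0.445 0.33 ] tool 0.035 0.297 0.554
t: 2.45
eef_pos: [0.4785, 0.0293, 0.1894]
ee_rot: [-3.139, -0.004, -3.141]
force: [-0.9, -0.2, 1.4]
width: 0.0003
gripper_force: 0.0
```

```bash
echo '[0, 0.005, 0.025, 0, 0, 0, 0.012, 0.045, 0, 0, 0, 0.023, 0.052, 0, 0, 0, 0.035, 0.06, 0, 0, 0, 0.046, 0.07, 0, 0, 0, 0.056, 0.081, 0, 0, 0, 0.066, 0.094, 0, 0, 0, 0.075, 0.108, 0, 0, 0, 0.082, 0.122, 0, 0, 0, 0.087, 0.14, 0, 0, 0, 0.092, 0.163, 0, 0, 0, 0.093, 0.18, 0, 0, 0, 0.092, 0.197, 0, 0, 0, 0.089, 0.213, 0, 0, 0, 0.085, 0.229, 0, 0, 0, 0.079, 0.243, 0, 0, 0, 0.071, 0.257, 0, 0, 0, 0.063, 0.268, 0, 0, 0, 0.054, 0.279, 0, 0, 0, 0.046, 0.288, 0, 0]' > next.json && python3 nudge.py next.json
python3 - <<'E'
from h import *
for n in("top","scene"):
    cv2.imwrite(f"pics/{n}1.png",cams.grab_frame(n)[:,:,::-1])
a=cv2.imread("pics/top1.png");b=cv2.imread("pics/scene1.png")
cv2.imwrite("pics/m1.png",np.hstack([cv2.resize(a[140:340,90:290],(400,400)),cv2.resize(b[110:310,120:320],(400,400))]))
E
```

```text
t: 4.12
eef_pos: [0.4346, 0.3193, 0.1898]
ee_rot: [-3.141, -0.0, -3.142]
force: [-1.1, 0.0, -0.2]
width: 0.0007
gripper_force: 0.3
```

View pics/m1.png

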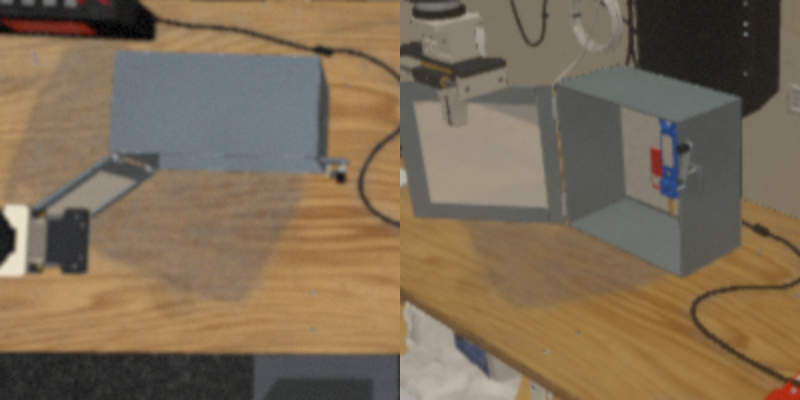

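The door stands open at about 2.4 rad and only blue (middle) and the red strip (left of blue) are seen inside. Going to the key.

```bash
echo '[0, 0, 0, -0.04, 0, 0, 0, 0, -0.08, 0, 0.06, 0, -0.03, -0.11, 0, 0.06, 0.024, -0.64, -0.06, 0, 0.06, 0.024, -0.64, -0.06, 0, 0.06, 0.024, -0.64, -0.06, 0, 0.06, 0.024, -0.64, -0.06, 0, 0.06, 0.024, -0.64, -0.06, 0, 0.06, 0.024, -0.64, -0.06, 0, 0.06, 0.024, -0.64, -0.06, 0, 0.06, 0.024, -0.64, -0.06, 0, 0.06, 0.024, -0.64, -0.06, 0, 0.06, 0.024, -0.64, -0.06, 0, 0.06, 0.024, -0.64, -0.06, 0, 0.06, 0.024, -0.64, -0.06, 0, 0.06, 0.024, -0.64, -0.06, 0, 0.06, 0.024, -0.64, -0.06, 0, 0.06, 0.024, -0.64, -0.06, 0, 0.06, 0.024, -0.64, -0.06, 0, 0.06, 0.024, -0.64, -0.06, 0]' > next.json && python3 nudge.py next.json
echo '[0.06, 0, 0, 0.02, -0.04, 0.06, 0, 0, 0.06, -0.04, 0.06, 0, 0, 0.1, -0.04, 0.06, 0, 0, 0.12, -0.04, 0.06, 0, 0, 0.12, -0.04, 0.06, 0, 0, 0.12, -0.04]' > next.json && python3 nudge.py next.json
python3 - <<'E'
from h import *
p,r,s=st();print(p,r,s['t']);np.savez("w2.npz",p=p,r=r)
f=cams.grab_frame("wrist");cv2.imwrite("pics/w2.png",f[:,:,::-1])
E
```

```text
t: 5.88
eef_pos: [0.4085, -0.3235, 0.2493]
ee_rot: [3.141, -0.002, 3.138]
force: [-0.9, 0.4, -0.6]
width: 0.0597
gripper_force: 0.0
t: 6.38
eef_pos: [0.4094, -0.3213, 0.1302]
ee_rot: [3.141, -0.002, -3.1]
force: [0.1, 0.0, 0.9]
width: 0.0599
gripper_force: 0.0
[ 0.40937235 -0.32126977  0.13020867] [ 3.14136241e+00 -1.62783544e-03 -3.10016190e+00] 6.3833
```

View pics/w2.png

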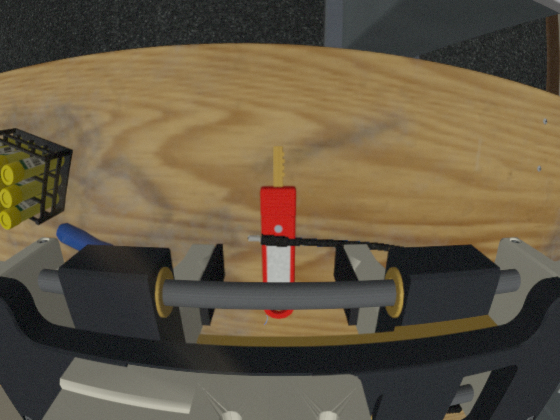

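```bash
python3 - <<'E'
from h import *
z=np.load("w2.npz")
for uv,h in [((279,188),.013),((279,149),.004),((262,188),.013),((296,188),.013),((279,312),.008)]:
    o,dv=wray(uv,z['p'],z['r']);X=o+dv*(h-o[2])/dv[2]
    print(uv,X.round(4),"tool",(R.from_euler("xyz",z['r']).as_matrix().T@(X-z['p'])).round(4))
E
```

```text
(279, 188) [ 0.3989 -0.3221  0.013 ] tool [ 0.0103 -0.0004  0.1172]
(279, 149) [ 0.3658 -0.3235  0.004 ] tool [ 0.0434 -0.0004  0.1263]
(262, 188) [ 0.3995 -0.3369  0.013 ] tool [ 0.0103 -0.0152  0.1172]
(296, 188) [ 0.3983 -0.3072  0.013 ] tool [0.0103 0.0144 0.1172]
(279, 312) [ 0.5318 -0.3165  0.008 ] tool [-0.1228 -0.0004  0.122 ]
```

The wrist view shows the key vertical in the image, centred at u≈279, grip end at v=188: the fingers are aligned. Descending and grasping.

```bash
echo '[0.06, 0, 0, 0.04, 0, 0.06, 0, 0, 0.08, 0, 0.06, 0, 0, 0.11, 0, 0.06, 0, 0, 0.122, 0, 0.06, 0, 0, 0.126, 0, 0.06, 0, 0, 0.126, 0, 0.02, 0, 0, 0.126, 0, 0.02, 0, 0, 0.126, 0, 0.02, 0, 0, 0.126, 0, 0.02, 0, 0, 0.126, 0, 0.02, 0, 0, 0.126, 0, 0.02, 0, 0, 0.126, 0]' > next.json && python3 nudge.py next.json 30
echo '[0.02, 0, 0, -0.02, 0, 0.02, 0, 0, -0.06, 0, 0.02, 0, 0, -0.1, 0, 0.02, 0, 0, -0.14, 0, 0.02, 0, 0, -0.18, 0, 0.02, 0, 0, -0.22, 0, 0.02, 0, 0, -0.22, 0, 0.02, 0, 0, -0.22, 0]' > next.json && python3 nudge.py next.json
python3 - <<'E'
from h import *
p,r,s=st();print(p,r,s['t']);np.savez("w3.npz",p=p,r=r)
f=cams.grab_frame("wrist");cv2.imwrite("pics/w3.png",f[:,:,::-1])
f=cams.grab_frame("scene");cv2.imwrite("pics/s3.png",f[:,:,::-1])
f=cams.grab_frame("top");cv2.imwrite("pics/t3.png",f[:,:,::-1])
ims=[cv2.imread(f"pics/{n}3.png") for n in "wst"]
cv2.imwrite("pics/m3.png",np.hstack([cv2.resize(ims[0][130:330,180:380],(400,400)),cv2.resize(ims[1][170:370,250:450],(400,400))]))
E
```

```text
t: 7.43
eef_pos: [0.4099, -0.3221, 0.0048]
ee_rot: [-3.141, 0.001, -3.101]
force: [-0.7, 2.4, 7.8]
width: 0.0318
gripper_force: 30.0
t: 8.1
eef_pos: [0.4107, -0.3224, 0.227]
ee_rot: [-3.14, 0.006, -3.101]
force: [0.1, 0.3, -1.6]
width: 0.0314
gripper_force: 30.0
[ 0.41066177 -0.32238274  0.22700017] [-3.13955667  0.0055324  -3.10146171] 8.1
```

View pics/m3.png

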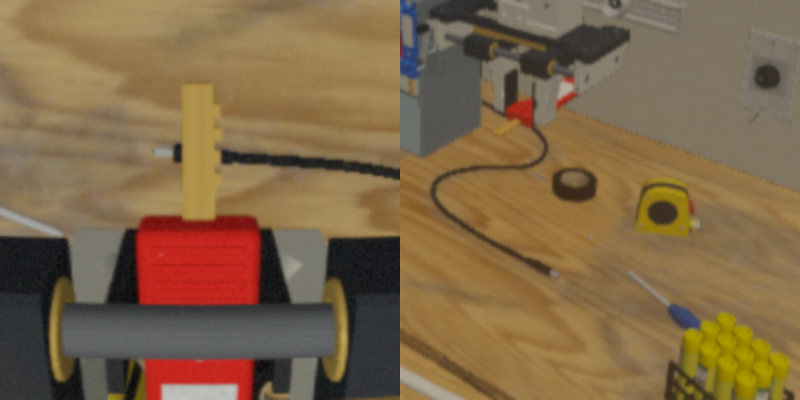

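The key is held squarely: grip end at wrist (280,238), blade tip at (280,172). I'll check its tilt by comparing predicted points with red/brass pixels.

```bash
python3 - <<'E'
from h import *
z=np.load("w3.npz");W=R.from_euler("xyz",z['r']).as_matrix();p=z['p']
w=lambda t:W@np.array(t)+p
for nm,t in [("gripend",(.0105,0,-.009)),("bladetip",(.0465,0,0.0005)),("eye",(-.1145,0,.0005)),("eyefar",(-.1315,0,.0005)),("eyeR",(-.1145,-.017,.0005)),("eyeL",(-.1145,.017,.0005))]:
    X=w(t);print(nm,X.round(4),"wrist",wproj(X,p,z['r']).round(1),"scene",proj("scene",X).round(1),"top",proj("top",X).round(1))
for n,f in(("wrist","w3"),("scene","s3"),("top","t3")):
    m=redmask(cv2.imread(f"pics/{f}.png")[:,:,::-1]);k,l,S,c=cv2.connectedComponentsWithStats(m)
    print(n,[(S[i].tolist()) for i in range(1,k) if S[i,4]>15])
E
```

```text
gripend [ 0.4001 -0.3228  0.2359] wrist [279.6 246.8] scene [310.  224.4] top [358.2 275.9]
bladetip [ 0.3642 -0.3242  0.2262] wrist [279.6 172.4] scene [299.7 235.2] top [358.2 290.2]
eye [ 0.5251 -0.3178  0.2271] wrist [279.4 396.2] scene [341.6 207.8] top [355.1 226.6]
eyefar [ 0.5421 -0.3171  0.2272] wrist [279.3 409.7] scene [345.5 205.3] top [354.7 220. ]
eyeR [ 0.5258 -0.3348  0.2272] wrist [255.9 395.9] scene [348.1 209.8] top [361.7 226.4]
eyeL [ 0.5244 -0.3008  0.2271] wrist [302.8 395.9] scene [335.3 205.9] top [348.5 226.8]
wrist [[248, 238, 63, 45, 2656], [252, 310, 55, 27, 855]]
scene [[246, 184, 5, 14, 55], [328, 216, 10, 8, 31], [303, 219, 14, 15, 131], [210, 415, 9, 5, 27]]
top [[126, 136, 6, 6, 18], [138, 136, 6, 6, 17], [92, 150, 45, 7, 224], [535, 221, 7, 13, 53], [349, 222, 13, 15, 118], [556, 277, 4, 7, 22]]
```

```bash
python3 -c "
from h import *
d((.389,.126,.30),np.pi-.0014)
for X in [(.525,-.318,.227),(.525,-.318,.217),(.520,-.318,.227)]: print(proj('top',X))
t=cv2.imread('pics/top0.png')[:,:,::-1]
m=redmask(t);m[:220]=0;m[300:]=0;m[:,:320]=0;m[:,380:]=0
print([(y,np.nonzero(m[y])[0][[0,-1]].tolist()) for y in range(226,242) if m[y].any()])
"
```

```text
tool delta [ 0.002   0.4481 -0.0766] turn 0.0412
[355.14381268 226.60285207]
[354.43698613 226.93320652]
[355.16340929 228.5477045 ]
[(229, [339, 345]), (230, [338, 346]), (231, [338, 346]), (232, [337, 347]), (233, [337, 347]), (234, [337, 347]), (235, [337, 347]), (236, [338, 346]), (237, [338, 346]), (238, [338, 346]), (239, [338, 347]), (240, [337, 347]), (241, [338, 347])]
```

```bash
echo '[0.02, 0, 0, -0.04, 0, 0.02, 0, 0, -0.0766, 0, 0.02, 0.002, 0.04, -0.0766, 0.01, 0.02, 0.002, 0.08, -0.0766, 0.02, 0.02, 0.002, 0.12, -0.0766, 0.03, 0.02, 0.002, 0.16, -0.0766, 0.0412, 0.02, 0.002, 0.2, -0.0766, 0.0412, 0.02, 0.002, 0.24, -0.0766, 0.0412, 0.02, 0.002, 0.28, -0.0766, 0.0412, 0.02, 0.002, 0.32, -0.0766, 0.0412, 0.02, 0.002, 0.36, -0.0766, 0.0412, 0.02, 0.002, 0.4, -0.0766, 0.0412, 0.02, 0.002, 0.43, -0.0766, 0.0412, 0.02, 0.002, 0.448, -0.0766, 0.0412, 0.02, 0.002, 0.448, -0.0766, 0.0412, 0.02, 0.002, 0.448, -0.0766, 0.0412, 0.02, 0.002, 0.448, -0.0766, 0.0412]' > next.json && python3 nudge.py next.json
python3 - <<'E'
from h import *
p,r,s=st();print(p,r,s['t']);np.savez("w4.npz",p=p,r=r)
for n in("scene","top","wrist"): cv2.imwrite(f"pics/{n}4.png",cams.grab_frame(n)[:,:,::-1])
a=cv2.imread("pics/scene4.png");b=cv2.imread("pics/top4.png")
cv2.imwrite("pics/m4.png",np.hstack([cv2.resize(b[150:270,120:270],(450,360),interpolation=cv2.INTER_CUBIC),cv2.resize(a[120:240,160:280],(350,360),interpolation=cv2.INTER_CUBIC)]))
E
```

```text
t: 9.67
eef_pos: [0.3891, 0.1252, 0.2996]
ee_rot: [-3.14, -0.002, 3.141]
force: [0.5, -0.2, -1.1]
width: 0.0315
gripper_force: 30.0
[0.38914446 0.12516827 0.29961544] [-3.13986280e+00 -1.80599381e-03  3.14089149e+00] 9.6667
```

View pics/m4.png

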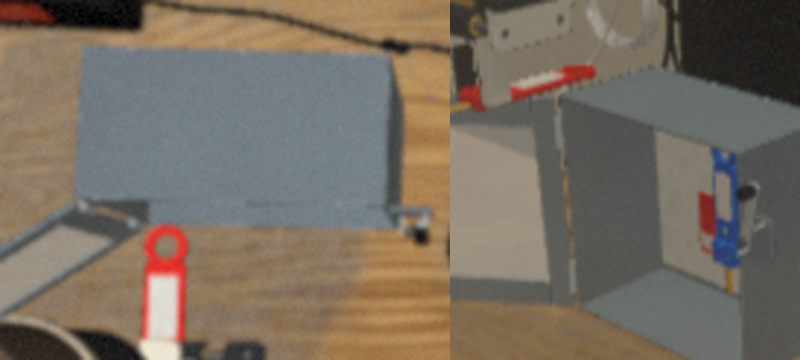

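The top view shows the eye at pixel ≈(175,232) in front of the roof; the scene view shows the tag level, eye tip at ≈(209,144), with the red strip left of the blue key. Computing offsets.

```bash
python3 - <<'E'
from h import *
z=np.load("w4.npz");p=z['p']
m=redmask(cv2.imread("pics/top4.png")[:,:,::-1]);m[:215]=0;m[245:]=0;m[:,:160]=0;m[:,200:]=0
ys,xs=np.nonzero(m);c,rad=cv2.minEnclosingCircle(np.stack([xs,ys],1)[ys<239].astype(np.float32));print("circle",c,rad, 428*.017/1.02)
E=plane("top",c,.295);print("eye top",E, "rel tcp",E-p)
s=cv2.imread("pics/scene4.png")
ms=redmask(s[:,:,::-1]);k,l,S,C=cv2.connectedComponentsWithStats(ms)
for i in range(1,k):
    if S[i,4]>10:print(S[i],C[i])
print("pred eye far scene",proj("scene",E+[.017,0,0]),proj("scene",p+[.1315,0,-.0005]))
cab=(.6081,.0822,-.0014)
for zz in(.08,.1,.12,.14): print(zz,proj("scene",C2W(cab,(.059,.044,zz))))
for y in (-.044,0,.044): print(y,proj("scene",C2W(cab,(.044,y,.14))))
hb=cv2.cvtColor(s,cv2.COLOR_BGR2HSV);mb=((abs(hb[...,0].astype(int)-112)<10)&(hb[...,1]>130)).astype(np.uint8);mb[:150]=0;mb[230:]=0;mb[:,:225]=0;mb[:,275:]=0
ys,xs=np.nonzero(mb);print("blue",xs.mean(),ys.min(),ys.max())
E
```

```text
circle (175.0, 232.8333282470703) 7.91808557510376 7.133333333333334
eye top [0.49978488 0.12500961 0.295     ] rel tcp [ 0.11064042 -0.00015866 -0.00461544]
[181 142  29  11  95] [196.53684211 146.45263158]
[163 148   8   9  44] [166.63636364 151.77272727]
[246 184   5  14  55] [247.76363636 190.92727273]
[210 415   9   5  27] [214.74074074 417.25925926]
pred eye far scene [208.33045842 143.47519689] [209.23466395 141.72306621]
0.08 [249.14864472 197.15385388]
0.1 [248.89564956 191.47421318]
0.12 [248.63948642 185.7234524 ]
0.14 [248.3800954  179.90022726]
-0.044 [265.48338723 188.12698667]
0 [255.06009844 184.62084939]
0.044 [245.02583104 181.24556931]
blue 254.71527777777777 170 208
```

```bash
echo '[0.02, 0, 0, 0.03, 0, 0.02, 0, 0, 0.052, 0, 0.02, -0.008, 0, 0.052, 0, 0.02, -0.015, 0, 0.052, 0, 0.02, -0.015, 0, 0.052, 0, 0.02, -0.015, 0, 0.052, 0]' > next.json && python3 nudge.py next.json
echo '[0.02, -0.002, 0, 0, 0, 0.02, -0.004, 0, 0, 0, 0.02, -0.004, 0, 0, 0]' > next.json && python3 nudge.py next.json
echo '[0.02, -0.002, 0, 0, 0, 0.02, -0.002, 0, 0, 0]' > next.json && python3 nudge.py next.json
echo '[0.02, -0.002, 0, 0, 0, 0.02, -0.002, 0, 0, 0]' > next.json && python3 nudge.py next.json
```

```text
t: 10.32
eef_pos: [0.4058, 0.1257, 0.25]
ee_rot: [3.141, 0.001, 3.139]
force: [0.3, 0.0, -0.2]
width: 0.0318
gripper_force: 30.0
t: 10.57
eef_pos: [0.409, 0.1258, 0.2492]
ee_rot: [3.141, 0.001, 3.14]
force: [0.0, -0.4, -0.5]
width: 0.0312
gripper_force: 30.0
t: 10.73
eef_pos: [0.4108, 0.1257, 0.2489]
ee_rot: [3.141, 0.0, 3.141]
force: [0.9, 0.8, -1.5]
width: 0.0314
gripper_force: 30.0
t: 10.9
eef_pos: [0.4127, 0.1257, 0.2487]
ee_rot: [-3.142, 0.0, 3.141]
force: [-0.5, 0.3, -0.4]
width: 0.0317
gripper_force: 30.0
```

```bash
for i in 1; do :; done; echo '[0.02, -0.0015, 0, 0.001, 0, 0.02, -0.0015, 0, 0.001, 0]' > next.json && python3 nudge.py next.json
echo '[0.02, -0.0015, 0, 0, 0, 0.02, -0.0015, 0, 0, 0]' > next.json && python3 nudge.py next.json
```

```text
t: 11.07
eef_pos: [0.4141, 0.1256, 0.2475]
ee_rot: [-3.141, -0.0, 3.14]
force: [-0.2, -0.0, -0.4]
width: 0.0318
gripper_force: 30.0
t: 11.23
eef_pos: [0.415, 0.1254, 0.2473]
ee_rot: [-3.141, -0.002, 3.14]
force: [-3.1, 0.3, -0.5]
width: 0.0318
gripper_force: 30.0
```

```bash
echo '[0.02, -0.001, 0, 0, 0, 0.02, -0.001, 0, 0, 0]' > next.json && python3 nudge.py next.json
```

```text
t: 11.4
eef_pos: [0.415, 0.1252, 0.2469]
ee_rot: [-3.141, -0.003, 3.14]
force: [-7.7, 1.1, 1.1]
width: 0.0318
gripper_force: 30.0
```

Contact at TCP x=0.4148, so the eye centre is then at cabinet x=-0.082. Now a touch down on the roof top to fix the key's height.

```bash
echo '[0.02, 0.006, 0, 0, 0, 0.02, 0.006, 0, -0.016, 0, 0.02, -0.01, 0, -0.016, 0, 0.02, -0.03, 0, -0.016, 0, 0.02, -0.03, 0, -0.014, 0, 0.02, -0.03, 0, -0.011, 0, 0.02, -0.03, 0, -0.011, 0]' > next.json && python3 nudge.py next.json
echo '[0.02, 0, 0, 0.001, 0, 0.02, 0, 0, 0.001, 0]' > next.json && python3 nudge.py next.json
echo '[0.02, 0, 0, 0.001, 0, 0.02, 0, 0, 0.001, 0]' > next.json && python3 nudge.py next.json
echo '[0.02, 0, 0, 0.001, 0, 0.02, 0, 0, 0.001, 0]' > next.json && python3 nudge.py next.json
echo '[0.02, 0, 0, 0.001, 0, 0.02, 0, 0, 0.001, 0]' > next.json && python3 nudge.py next.json
```

```text
t: 11.98
eef_pos: [0.4459, 0.1253, 0.2578]
ee_rot: [-3.141, -0.001, 3.14]
force: [0.9, 0.4, -1.4]
width: 0.0318
gripper_force: 30.0
t: 12.15
eef_pos: [0.4461, 0.1255, 0.2576]
ee_rot: [3.142, 0.0, 3.141]
force: [-0.1, -0.4, 0.1]
width: 0.0316
gripper_force: 30.0
t: 12.32
eef_pos: [0.4463, 0.1256, 0.2567]
ee_rot: [3.141, 0.0, 3.141]
force: [0.2, -0.6, -0.8]
width: 0.0316
gripper_force: 30.0
t: 12.48
eef_pos: [0.4464, 0.1256, 0.2556]
ee_rot: [3.141, 0.0, 3.141]
force: [1.5, -0.7, 0.1]
width: 0.0314
gripper_force: 30.0
t: 12.65
eef_pos: [0.4464, 0.1255, 0.2545]
ee_rot: [-3.142, -0.0, 3.141]
force: [-0.0, -0.6, -0.7]
width: 0.0317
gripper_force: 30.0
```

```bash
echo '[0.02, 0, 0, 0.001, 0, 0.02, 0, 0, 0.001, 0]' > next.json && python3 nudge.py next.json
echo '[0.02, 0, 0, 0.001, 0, 0.02, 0, 0, 0.001, 0]' > next.json && python3 nudge.py next.json
```

```text
t: 12.82
eef_pos: [0.4466, 0.1256, 0.2536]
ee_rot: [-3.142, 0.0, 3.141]
force: [-1.2, -0.1, 0.8]
width: 0.0315
gripper_force: 30.0
t: 12.98
eef_pos: [0.4466, 0.1256, 0.2527]
ee_rot: [3.142, 0.0, 3.14]
force: [-0.5, 1.2, 0.8]
width: 0.0313
gripper_force: 30.0
```

```bash
echo '[0.02, 0, 0, 0.001, 0, 0.02, 0, 0, 0.001, 0]' > next.json && python3 nudge.py next.json; python3 -c "
from h import *
for i in range(4):
  s=st()[2];print(s['force'],s['moment']);cams.grab_frame('wrist')"
```

```text
t: 13.15
eef_pos: [0.4466, 0.1255, 0.2518]
ee_rot: [3.141, 0.0, 3.141]
force: [-1.1, 0.2, 3.8]
width: 0.0318
gripper_force: 30.0
[-1.05964013  0.18867219  3.76114167] [0.01639734 0.20122838 0.0395812 ]
[-1.11959057  0.29373526  1.40165209] [-0.00427647  0.26962227 -0.02081184]
[-1.54452774  0.43854089  2.08715525] [-0.07023228  0.22734278 -0.00430888]
[-1.45490456 -0.36141234  2.28146385] [-0.06796749  0.16798608 -0.02345872]
```

```bash
echo '[0.02, 0, 0, -0.005, 0, 0.02, 0.025, 0, -0.005, 0, 0.02, 0.05, 0, -0.005, 0, 0.02, 0.05, 0, 0.01, 0, 0.02, 0.05, 0, 0.03, 0, 0.02, 0.05, 0, 0.03, 0, 0.02, 0.03, 0, 0.03, 0, 0.02, 0.01, 0, 0.03, 0, 0.02, -0.01, 0, 0.03, 0, 0.02, -0.03, 0, 0.03, 0, 0.02, -0.05, 0, 0.03, 0, 0.02, -0.065, 0, 0.03, 0, 0.02, -0.076, 0, 0.03, 0, 0.02, -0.076, 0, 0.03, 0, 0.02, -0.076, 0, 0.03, 0, 0.02, -0.076, 0, 0.03, 0]' > next.json && python3 nudge.py next.json
```

```text
t: 14.68
eef_pos: [0.5219, 0.1253, 0.2217]
ee_rot: [-3.141, -0.001, 3.14]
force: [0.6, -0.7, -0.9]
width: 0.0316
gripper_force: 30.0
```

```bash
echo '[0.02, -0.001, 0, 0.004, 0, 0.02, -0.001, 0, 0.008, 0, 0.02, -0.001, 0, 0.011, 0, 0.02, -0.001, 0, 0.011, 0]' > next.json && python3 nudge.py next.json
echo '[0.02, 0, 0, 0.002, 0, 0.02, 0, 0, 0.004, 0, 0.02, 0, 0, 0.004, 0]' > next.json && python3 nudge.py next.json
```

```text
t: 15.02
eef_pos: [0.5228, 0.1254, 0.2099]
ee_rot: [-3.141, -0.001, 3.141]
force: [-0.1, -0.4, -0.2]
width: 0.032
gripper_force: 30.0
t: 15.27
eef_pos: [0.5233, 0.1254, 0.2063]
ee_rot: [-3.141, -0.0, 3.141]
force: [-0.8, -0.9, -0.5]
width: 0.0315
gripper_force: 30.0
```

```bash
echo '[0.02, 0, 0, 0.001, 0, 0.02, 0, 0, 0.002, 0, 0.02, 0, 0, 0.002, 0]' > next.json && python3 nudge.py next.json
echo '[0.02, 0.0015, 0, 0, 0, 0.02, 0.003, 0, 0, 0, 0.02, 0.003, 0, 0, 0]' > next.json && python3 nudge.py next.json
```

```text
t: 15.52
eef_pos: [0.5235, 0.1254, 0.2045]
ee_rot: [-3.142, -0.0, 3.14]
force: [0.1, -0.6, -1.1]
width: 0.0315
gripper_force: 30.0
t: 15.77
eef_pos: [0.5202, 0.1254, 0.2047]
ee_rot: [3.141, -0.0, 3.14]
force: [0.1, -0.1, -0.0]
width: 0.0317
gripper_force: 30.0
```

```bash
echo '[0.02, 0.0015, 0, 0, 0, 0.02, 0.0015, 0, 0, 0]' > next.json && python3 nudge.py next.json
echo '[0.02, 0.0015, 0, 0, 0, 0.02, 0.0015, 0, 0, 0]' > next.json && python3 nudge.py next.json
```

```text
t: 15.93
eef_pos: [0.519, 0.1255, 0.2049]
ee_rot: [3.141, 0.0, 3.141]
force: [-0.7, -0.3, 0.0]
width: 0.0316
gripper_force: 30.0
t: 16.1
eef_pos: [0.5177, 0.1256, 0.205]
ee_rot: [3.141, 0.001, 3.141]
force: [0.7, 0.3, 1.3]
width: 0.0318
gripper_force: 30.0
```

```bash
echo '[0.02, 0.0015, 0, 0, 0, 0.02, 0.0015, 0, 0, 0]' > next.json && python3 nudge.py next.json
echo '[0.02, 0.0015, 0, 0, 0, 0.02, 0.0015, 0, 0, 0]' > next.json && python3 nudge.py next.json
```

```text
t: 16.27
eef_pos: [0.5164, 0.1256, 0.2051]
ee_rot: [3.141, 0.001, 3.141]
force: [1.5, 0.4, 0.2]
width: 0.0312
gripper_force: 30.0
t: 16.43
eef_pos: [0.5153, 0.1258, 0.2053]
ee_rot: [3.141, 0.002, 3.141]
force: [3.4, -1.4, 0.5]
width: 0.032
gripper_force: 30.0
```

```bash
echo '[0.02, -0.003, 0, 0, 0, 0.02, -0.0065, 0, 0.0015, 0, 0.02, -0.0065, 0, 0.0025, 0, 0.02, -0.0065, 0, 0.0025, 0]' > next.json && python3 nudge.py next.json
echo '[0.06, 0, 0, 0, 0, 0.06, 0, 0, 0, 0, 0.06, 0, 0, 0, 0, 0.06, 0, 0, 0, 0, 0.06, 0, 0, 0, 0, 0.06, 0, 0, 0, 0, 0.06, 0, 0, 0, 0, 0.06, 0, 0, 0, 0]' > next.json && python3 nudge.py next.json 
python3 - <<'E'
from h import *
print(st()[2]['t'])
for n in("scene",): cv2.imwrite(f"pics/{n}5.png",cams.grab_frame(n)[:,:,::-1])
a=cv2.imread("pics/scene5.png")
cv2.imwrite("pics/m5.png",cv2.resize(a[120:260,160:300],(560,560),interpolation=cv2.INTER_CUBIC))
E
```

```text
t: 16.77
eef_pos: [0.5209, 0.1253, 0.2015]
ee_rot: [-3.141, -0.001, 3.14]
force: [1.6, 0.3, 0.6]
width: 0.0316
gripper_force: 30.0
t: 17.43
eef_pos: [0.521, 0.1255, 0.2022]
ee_rot: [3.142, -0.0, 3.141]
force: [0.0, 0.3, -0.3]
width: 0.0602
gripper_force: 0.0
17.4333
```

View pics/m5.png

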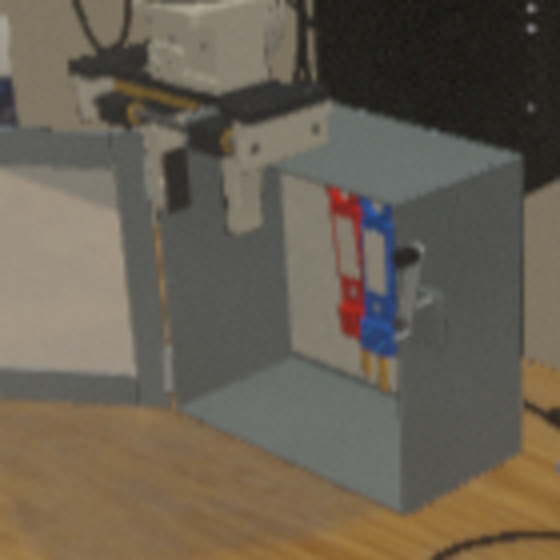

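The red key hangs straight beside the blue one (crop ≈(345,260) vs (378,275)). Now the closing arc.

```bash
echo '[0.06, 0.03, 0, 0, 0, 0.06, 0.06, 0, 0, 0, 0.06, 0.06, 0, -0.04, 0, 0, 0.06, 0, -0.08, 0, 0, 0.06, 0.02, -0.118, 0, 0, 0.04, 0.06, -0.118, 0, 0, 0.02, 0.1, -0.118, 0, 0, 0.011, 0.14, -0.118, 0, 0, 0.011, 0.18, -0.118, 0, 0, 0.011, 0.22, -0.118, 0, 0, 0.011, 0.26, -0.118, 0, 0, 0.011, 0.26, -0.118, 0, 0, 0.011, 0.26, -0.08, 0, 0, 0.011, 0.26, -0.04, 0, 0, 0.011, 0.26, 0, 0, 0, 0.011, 0.26, 0.012, 0, 0, 0.011, 0.26, 0.012, 0, 0, 0.011, 0.26, 0.012, 0]' > next.json && python3 nudge.py next.json
python3 - <<'E'
from h import *
p=st()[0];H=np.array([.540,.212]);r=.17
for th in np.arange(2.7,-.01,-.15):
    P=H+r*np.array([-np.sin(th),-np.cos(th)])+(.003+.011*abs(np.cos(th))+.021*abs(np.sin(th)))*np.array([-np.cos(th),np.sin(th)])
    print(round(th,2),P.round(3),"tool",(-(P-p[:2])[0]).round(3),(P-p[:2])[1].round(3),np.hypot(*P).round(3))
E
```

```text
t: 18.98
eef_pos: [0.511, 0.3857, 0.1913]
ee_rot: [-3.141, 0.001, 3.141]
force: [0.1, -0.4, 0.8]
width: 0.0003
gripper_force: 0.0
2.7 [0.487 0.375] tool 0.024 -0.011 0.615
2.55 [0.465 0.366] tool 0.046 -0.019 0.592
2.4 [0.444 0.354] tool 0.067 -0.031 0.568
2.25 [0.424 0.339] tool 0.087 -0.046 0.543
2.1 [0.407 0.321] tool 0.104 -0.065 0.518
1.95 [0.392 0.3  ] tool 0.119 -0.086 0.493
1.8 [0.38  0.276] tool 0.131 -0.11 0.47
1.65 [0.372 0.25 ] tool 0.139 -0.136 0.449
1.5 [0.369 0.225] tool 0.142 -0.161 0.432
1.35 [0.368 0.2  ] tool 0.143 -0.186 0.419
1.2 [0.372 0.175] tool 0.139 -0.211 0.411
1.05 [0.379 0.151] tool 0.132 -0.235 0.408
0.9 [0.39  0.127] tool 0.121 -0.259 0.411
0.75 [0.406 0.105] tool 0.105 -0.281 0.419
0.6 [0.424 0.085] tool 0.087 -0.301 0.433
0.45 [0.446 0.069] tool 0.065 -0.317 0.451
0.3 [0.471 0.055] tool 0.04 -0.33 0.474
0.15 [0.498 0.046] tool 0.013 -0.339 0.5
0.0 [0.526 0.042] tool -0.015 -0.344 0.528
```

```bash
echo '[0, 0.024, -0.011, 0, 0, 0, 0.046, -0.019, 0, 0, 0, 0.067, -0.031, 0, 0, 0, 0.087, -0.046, 0, 0, 0, 0.104, -0.065, 0, 0, 0, 0.119, -0.086, 0, 0, 0, 0.131, -0.11, 0, 0, 0, 0.139, -0.136, 0, 0, 0, 0.142, -0.161, 0, 0, 0, 0.143, -0.186, 0, 0, 0, 0.139, -0.211, 0, 0, 0, 0.132, -0.235, 0, 0, 0, 0.127, -0.247, 0, 0, 0, 0.121, -0.259, 0, 0, 0, 0.113, -0.27, 0, 0, 0, 0.105, -0.281, 0, 0, 0, 0.096, -0.291, 0, 0, 0, 0.087, -0.301, 0, 0, 0, 0.08, -0.307, 0, 0, 0, 0.08, -0.307, 0, 0]' > next.json && python3 nudge.py next.json
python3 - <<'E'
from h import *
p=st()[0];H=np.array([.540,.212])
print(.087-.0,p)
cv2.imwrite("pics/m6.png",np.hstack([cv2.resize(cams.grab_frame(n)[a:a+160,b:b+160,::-1],(400,400)) for n,a,b in(("top",140,110),("scene",120,160))]))
E
```

```text
t: 20.65
eef_pos: [0.4322, 0.0785, 0.1925]
ee_rot: [3.14, 0.004, 3.139]
force: [0.0, 0.2, 0.3]
width: 0.0002
gripper_force: 0.0
0.087 [0.4322466  0.07853826 0.19253294]
```

View pics/m6.png

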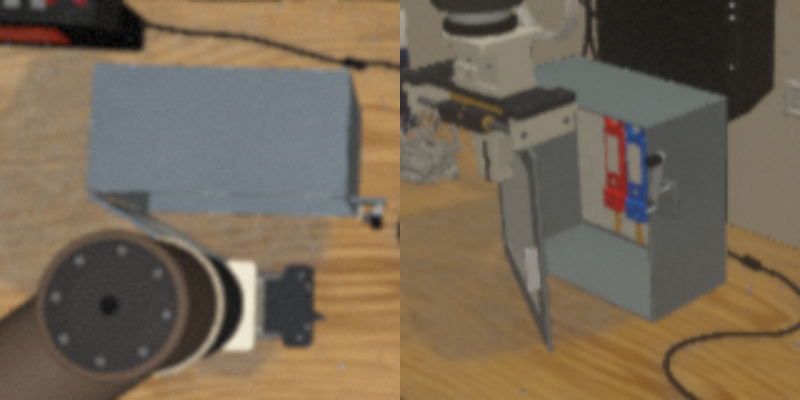

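The door is at about 0.5 rad with both keys hanging still inside. Close slowly.

```bash
echo '[0, -0.014, -0.01, 0, 0, 0, -0.026, -0.017, 0, 0, 0, -0.039, -0.0235, 0, 0, 0, -0.05, -0.027, 0, 0, 0, -0.058, -0.03, 0, 0, 0, -0.066, -0.0325, 0, 0, 0, -0.072, -0.034, 0, 0, 0, -0.078, -0.035, 0, 0, 0, -0.083, -0.036, 0, 0, 0, -0.087, -0.036, 0, 0, 0, -0.087, -0.036, 0, 0]' > next.json && python3 nudge.py next.json
echo '[0, -0.002, 0, 0, 0, 0, -0.004, 0, 0, 0, 0, -0.004, 0, 0, 0]' > next.json && python3 nudge.py next.json
echo '[0, -0.002, 0, 0, 0, 0, -0.002, 0, 0, 0]' > next.json && python3 nudge.py next.json
echo '[0, -0.002, 0, 0, 0, 0, -0.002, 0, 0, 0]' > next.json && python3 nudge.py next.json
```

```text
t: 21.67
eef_pos: [0.5175, 0.0425, 0.1901]
ee_rot: [-3.141, 0.0, 3.14]
force: [-0.1, -0.4, -0.3]
width: 0.0005
gripper_force: 0.0
t: 21.92
eef_pos: [0.5211, 0.0425, 0.1902]
ee_rot: [3.142, 0.0, 3.141]
force: [-0.4, 0.2, 0.2]
width: 0.0002
gripper_force: 0.0
t: 22.08
eef_pos: [0.5231, 0.0425, 0.1903]
ee_rot: [3.142, 0.0, 3.141]
force: [-0.4, 0.2, 0.7]
width: 0.0003
gripper_force: 0.0
t: 22.25
eef_pos: [0.5242, 0.0423, 0.19]
ee_rot: [-3.141, -0.002, 3.14]
force: [-3.8, 0.8, 3.2]
width: 0.0006
gripper_force: 2.2
```

```bash
echo '[0, -0.0015, 0, 0, 0, 0, -0.0015, 0, 0, 0]' > next.json && python3 nudge.py next.json
```

```text
t: 22.42
eef_pos: [0.5243, 0.0423, 0.1899]
ee_rot: [-3.141, -0.004, 3.14]
force: [-11.7, 2.4, 6.8]
width: 0.0005
gripper_force: 5.7
```

```bash
echo '[0, 0.03, 0, 0, 0, 0, 0.06, 0, 0, 0, 0, 0.06, -0.02, -0.035, 0, 0, 0.06, -0.05, -0.07, 0, 0, 0.05, -0.09, -0.1, 0, 0, 0.03, -0.125, -0.11, 0, 0, 0.0125, -0.16, -0.11, 0, 0, 0.0125, -0.182, -0.11, 0, 0, 0.0125, -0.182, -0.08, 0, 0, 0.0125, -0.182, -0.05, 0, 0, 0.0125, -0.182, -0.025, 0, 0, 0.0125, -0.182, -0.025, 0, 0, 0.0125, -0.182, -0.025, 0]' > next.json && python3 nudge.py next.json
python3 - <<'E'
from h import *
p,r,s=st();print(p)
a=cams.grab_frame("scene")[130:250,170:320,::-1];b=cams.grab_frame("top")[170:270,180:305,::-1]
cv2.imwrite("pics/m7.png",np.hstack([cv2.resize(a,(400,320)),cv2.resize(b,(400,320))]))
E
```

```text
t: 23.5
eef_pos: [0.5133, -0.1398, 0.2148]
ee_rot: [-3.141, -0.002, 3.141]
force: [0.7, -0.4, 0.6]
width: 0.0005
gripper_force: 0.0
[ 0.51333633 -0.1398399   0.2147873 ]
```

View pics/m7.png

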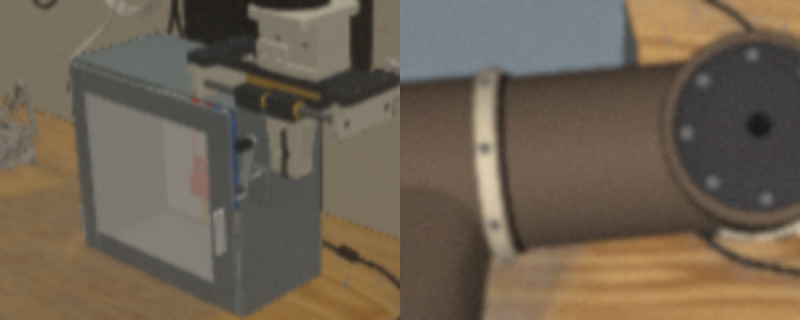

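The door is shut and the finger is to the right of the knob (crop ≈(245,147)). Push left.

```bash
echo '[0, 0, 0.015, 0, 0, 0, 0, 0.028, 0, 0, 0, 0, 0.036, 0, 0, 0, 0, 0.042, 0, 0, 0, 0, 0.048, 0, 0, 0, 0, 0.053, 0, 0, 0, 0, 0.058, 0, 0, 0, 0, 0.063, 0, 0, 0, 0, 0.063, 0, 0]' > next.json && python3 nudge.py next.json
echo '[0, 0, -0.03, 0, 0, 0, 0.03, -0.05, -0.02, 0, 0, 0.06, -0.08, -0.05, 0, 0, 0.08, -0.12, -0.08, 0, 0, 0.08, -0.16, -0.08, 0, 0, 0.08, -0.2, -0.08, 0, 0, 0.08, -0.24, -0.08, 0, 0, 0.08, -0.26, -0.08, 0, 0, 0.08, -0.26, -0.08, 0, 0, 0.08, -0.26, -0.08, 0]' > next.json && python3 nudge.py next.json
python3 - <<'E'
from h import *
a=cams.grab_frame("scene")[130:280,170:320,::-1];b=cams.grab_frame("top")[140:290,120:270,::-1]
cv2.imwrite("pics/m8.png",np.hstack([cv2.resize(a,(400,400)),cv2.resize(b,(400,400))]))
E
```

```text
t: 24.35
eef_pos: [0.5138, -0.0759, 0.2152]
ee_rot: [3.142, 0.0, 3.141]
force: [0.2, 0.2, -0.7]
width: 0.0004
gripper_force: 0.0
t: 25.18
eef_pos: [0.4328, -0.3381, 0.2942]
ee_rot: [3.141, -0.002, 3.137]
force: [0.1, 0.2, 0.5]
width: 0.0004
gripper_force: 0.0
```

View pics/m8.png

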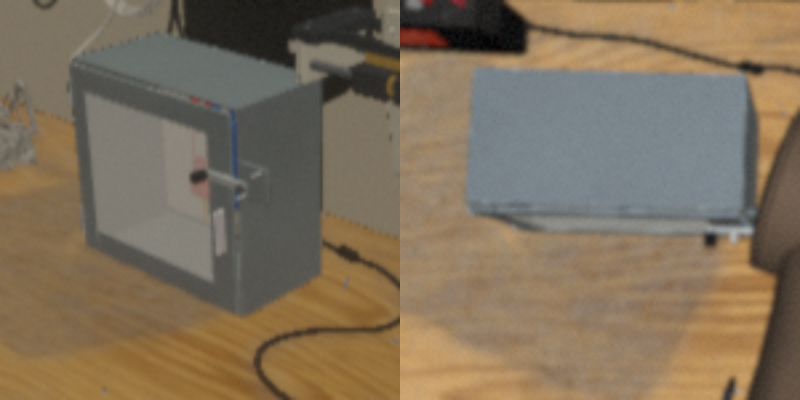

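The latch bar lies level across the shut door (knob at crop (198,177)), the keys are visible inside and the arm is clear.

```bash
python3 -c "
from station import arm, cams, get_state
print(arm.job_done())"
```

```text
the job is handed in; nothing more can be done
None
```

I hung the red-tagged key on the red hook, shut the door, dropped the latch bar level across it, and handed the job in at about 25 s of the 72 s; no verdict came back.

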